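# Uncap the cartridge gun and pump its plunger up to the piston, holding the trigger

## Robot

A 7-joint arm with a two-finger parallel gripper is mounted at the origin on a cart in front of the work surface, level with it; the furniture and walls round the work are solid. World frame = base frame: x ahead of the robot, y to its left, z up, the work surface at z = 0. Lengths are in mm, angles in rad, forces in N, time in s.
With the tool pointing down it reaches from about 400 to 875 mm from the base axis. Payload 4.4 kg.
Tool frame: the origin (TCP) lies at the very end of the fingers, on their centre line; the grasp point (between the pads) lies 19 mm behind it (ctrl.grip_point_offset is the distance from the TCP to the grasp point, in mm); z points along the fingers, y is the line along which they close (so a half turn about z gives the same grasp; the last joint's range is limited). The gripper opens to 85 mm and grips with 20 to 120 N. Pads are 22 mm wide; open, the fingers measure 114 mm over their backs; the gripper's body (76 mm by 85 mm) begins 54 mm behind the grasp point. The pads swing forward as they close: fully open they stand 13 mm farther back than shut.
Start: joints at [1.227, 0.628, 0.038, 1.517, -0.027, 0.996, -0.02], TCP at [178.284, -625.086, 231.313] pointing down, gripper open.
Joint ranges: [-3.06, 3.06], [-0.37, 2.12], [-1.25, 1.32], [0.18, 2.47], [-1.1, 4.24], [0.23, 1.98], [-2.94, 2.94]. Speed limits (rad/s): [2.57, 2.57, 3.14, 3.14, 3.14, 3.14, 3.14].

## Interface

Orientations are given as [roll, pitch, yaw] about the fixed x, y, z axes, in that order (R = Rz(yaw) Ry(pitch) Rx(roll)).
In Python, from cell import ctrl gives the robot as it stands.
- The arm moves only by the tool jog_arm, never from a script. Its argument "increments" is one flat list of numbers, 7 for each row, row after row: the finger opening in cm, from 0 to 8.54, then the shift along the tool's x, y, z in cm, then the turn, a rotation vector about the tool's x, y, z in degrees. In form: [fingers, x, y, z, rx, ry, rz, fingers, x, y, z, rx, ry, rz, ...]. A call has 1 to 20 rows; each row is the pose to reach, as a shift and turn from the pose commanded when the call began, along the tool's axes at that moment; what a row does not reach only later rows make up. A row lasts 1/10 s, in which the tool goes at most 50 mm and 8.59 degrees, less where a joint would pass 70% of its speed; a pose out of reach is approached as far as the arm can. A call with a gripper value outside its range is refused whole. The fingers move at their own pace and stop on an object; the grip force is fixed at half the most. Time passes only in rows, so rows that repeat a pose let the fingers close. It gives the time, the measured TCP pose, the force, the opening and the grip force at its end, in the units of the state.
- ctrl.read_state(): the state, without advancing time (a new reading comes with each control period).
- ctrl.get_image(name): name is "side" or "top" or "wrist"; returns the picture (480x640x3 uint8, red, green, blue); there is no depth.
- ctrl.camera_params(name): a dict with "fx", "fy", "cx", "cy" (pixels), "distortion" ([k1, k2, p1, p2, k3] as OpenCV has them; the pictures are not rectified), "extrinsics" (4x4, takes a point from world to camera coordinates). Camera axes: x right, y down, z forward; pixel columns grow to the right and rows downward; lengths in mm; the calibration is good to about 2 mm. A picture is of the moment at which its call begins: read the wrist's pose just before it. camera_params takes no time and is no camera call; for the wrist camera it gives the pose at the moment of the call.
- ctrl.finish_job(): hands the job in; it is judged then, once.
The state is a dict: "clock": time; "qpos": joint angles; "qd": joint speeds; "tau": joint torques, N m; "eef_pos": TCP position; "tool_rot": TCP orientation; "force": force on the tool from outside, world axes, zero at the start; "torque": the same for the moment, N m; "width": finger opening in mm; "gripper_force": force on a finger pad.
Only numpy, scipy, OpenCV 4.12 (cv2) and the standard library are available. Lean on these libraries where they do the work, as an engineer would, in place of code of your own. Each camera call takes 0.05 s, during which the arm holds its last target. There are 200 camera calls.

## Task

Get the cartridge gun ready to dispense: it lies on its side in the bench rest. Pull the loose yellow cap off its nozzle and leave it in the small round steel bowl, then squeeze and let go of the blue trigger against the handle again and again until the ratchet rod has brought the black plunger up against the red piston in the clear cartridge. Drive the rod by the trigger alone, do not push the piston in, leave the bottles, the carton and the label roll where they are, and finish still gripping trigger and handle together so that the plunger stays pressed gently on the piston.

Things in the scene. Friction and masses are not known exactly. Their poses are not given: they have to be found in the camera images.
- cap_center (a point): Loose ribbed yellow cap on the nozzle: round, 24 mm in diameter, 30 mm long, 20 g, axis level. Point: its middle; +y along its axis to the closed outer end. It sits 22 mm deep on the 11 mm spigot with 1.5 mm play, held by its weight alone: draw it off level along +y, over 25 mm, before lifting. The cartridge (35 mm in diameter) ends right behind it.
- gallipot_center (a point): Small round steel bowl (gallipot), loose, standing on the instrument tray, its floor about 4 mm above the worktop: 98 mm across the rim, 36 mm high, about 56 mm across the inner floor, 90 g. This point is on its axis, 18 mm above its underside.
- squeeze_point (a point): Where to squeeze the gun: half-way between the back of the handle and the front of the let-go trigger, 46 mm above the worktop. +y: the gun's forward direction to the nozzle; -x: along the handle, away from the barrel. Back of handle 30 mm to -y, front of trigger 30 mm to +y (60 mm over both, 42 mm squeezed). The cap's middle lies 96 mm to +x, 178 mm to +y.
- gun_trigger (a joint): Blue trigger, 19 mm thick in z, angle in rad: 0 let go (a spring returns it), 0.36 fully squeezed to its stop. Hinge 50 mm from the squeeze point, where its front moves 18 mm. There 4 to 6 N overcome spring and rod drag; each newton above presses the plunger on with about 1.5 N. Sliding the gun to centre it can take 2.5 N more, so a squeeze of 10 to 18 N serves well.
- gun_rod (a joint): Travel in m, to the nozzle, of the toothed ratchet rod with the black plunger disc. Teeth 5 mm; a full squeeze drives it about 10 mm; let the trigger fully go and the pawl clicks back while the rod stays (3 N drag). The plunger meets the piston when this reads 0.058 plus the piston's reading. Then the trigger stops short of its own stop.
- gun_piston (a joint): How far the red piston in the clear cartridge has been pushed toward the nozzle, in m; 0 at the start. Its seal holds it against about 30 N of plunger push (about 25 N of squeeze at the squeeze point), beyond which it slides in.
- plunger_face (a point): Middle of the front face of the black plunger disc, 30 mm in diameter, on the rod axis inside the cartridge; y axis forward.
- piston_face (a point): Middle of the rear face of the red piston, 32 mm in diameter, on the rod axis inside the clear cartridge; y axis forward.
- gallipot: The same steel bowl; origin under its middle, z up when it stands upright.
- saline_bottle: Bystander: small white bottle with a blue cap, 45 mm in diameter, 80 mm high, loose; origin under its middle.
- iodine_bottle: Bystander: small brown bottle with a black cap, 52 mm in diameter, 90 mm high, loose; origin under its middle.
- label_roll: Bystander: white roll of labels lying flat, 64 mm across, 32 mm high, loose; origin under its middle.
- pad_box: Bystander: small blue carton, 58 x 88 x 62 mm, loose; origin under its middle.
- handle_back (a point): White handle with dark rubber inlay, 94 mm long, 26 x 26 mm, fixed to the gun, nothing under it. Point: on its back face beside the squeeze point, same axes. Handle and trigger reach from 45 mm to -x to 35 mm to +x of that point; there the housing begins, lower than 65 mm above the worktop. The whole gun can slide 22 mm either way along y in its rest (2.5 N) and so centres itself between fingers.
Things that resemble listed ones, but are neither listed nor needed, are in the scene too. Leave any purple look-alike of the gallipot alone.

How it is judged (in metres and radians):
On the way, in this order (a step that is already met when the one before it is completed fails the run):
1. the cap is off the nozzle and lies let go in the steel bowl (horizontal distance between cap_center and gallipot_center below 0.035 m and height (world z) of cap_center below 0.042 m and contact force between the fingers and cap below 0.2 N), for 0.2 s.
2. the plunger bears on the piston while trigger and handle are gripped (contact force between gun_rod and gun_piston above 3 N and contact force between the fingers and gun_trigger above 2 N and contact force between the fingers and gun_c0 above 2 N), for 0.3 s.
At the end, for the whole second after the job is handed in: Still holding: fingers press trigger and handle with over 2 N each, plunger presses piston with over 3 N, piston pushed in less than 3 mm; cap let go in the upright bowl, its middle within 35 mm of the bowl's axis and under 42 mm above the worktop (all of step 2 and value of joint gun_piston below 0.003 m and horizontal distance between cap_center and gallipot_center below 0.035 m and height (world z) of cap_center below 0.042 m and angle between gallipot's own z axis and vertical below 0.3 rad); the arm keeps its last pose, push and grip.
It fails at once if the piston is pushed in by more than 3 mm (value of joint gun_piston above 0.003 m).
It fails at once if the rod is pushed or pulled by the robot itself rather than by the trigger (contact force between any of the fingers, the arm and gun_rod above 1 N).
It fails at once if a bystander (bottle, carton, label roll) is moved by more than 30 mm (distance of any of saline_bottle, iodine_bottle, label_roll, pad_box from where it was at the start of the episode above 0.03 m).
It also fails if it takes over 64 s, if anything falls off the work surface, if the arm or the gripper's body presses on something with over 40 N, if the wrist force passes 120 N, or if a joint passes its speed limit or range.

## Working session

There is one attempt and no reset: what is moved stays moved. The work goes in short steps, Python scripts to look and compute and a tool call to move; the robot and the scene stay as the last step left them, time stands still between calls to the robot, and variables do not carry over. Pictures are saved under pics/ and viewed, at most 10 in all, crops included, and the job is handed in when it is done.

Besides the shell and the picture viewer there is one more tool, called after ">>>" by a JSON object that holds its "name" and its "arguments", one argument or row to a line. jog_arm: Moves the arm, as the interface text tells. Its arguments: {"type":"object","properties":{"increments":{"type":"array","items":{"type":"number"}}},"required":["increments"]}

```bash
mkdir -p pics; ls; python3 - <<'E'
from cell import ctrl
import cv2,json
print(ctrl.read_state())
for n in("top","side"):
    im=ctrl.get_image(n); cv2.imwrite(f"pics/{n}0.png",im[:,:,::-1]); p=ctrl.camera_params(n); print(n,p)
E
```

```text
pics
{'clock': 0.0, 'qpos': array([ 1.22721327,  0.62935282,  0.03842833,  1.51837725, -0.0269951 ,
        0.99628021, -0.01998422]), 'qd': array([-8.92106639e-04, -7.95364971e-04,  1.55527467e-04,  6.17153509e-04,
        4.36582989e-05,  4.90349678e-04, -1.26988529e-03]), 'tau': array([ 2.62693648e-04, -5.63400471e+01,  1.22667052e+00, -1.93443525e+01,
        1.11372652e-02,  1.05455230e-02, -1.52265869e-06]), 'eef_pos': array([ 178.10837577, -624.47195579,  230.38153461]), 'tool_rot': array([-3.13969276e+00,  2.16297156e-05,  2.77812338e-01]), 'force': array([-1.06946636e-01,  4.68621438e-04, -1.26856613e+00]), 'torque': array([ 0.02233029, -0.02287545,  0.00480532]), 'gripper_force': 0.0, 'width': 85.46483382369073}
top {'fx': 441.51269764310695, 'fy': 441.51269764310695, 'cx': 322.0550042273819, 'cy': 232.17876862116552, 'distortion': array([-0.11043501,  0.        ,  0.        ,  0.        ,  0.        ]), 'extrinsics': array([[ 1.59890894e-02, -9.99734208e-01,  1.66091226e-02,
        -3.95352201e+01],
       [-9.84176586e-01, -1.86676484e-02, -1.76204331e-01,
         5.97110943e+02],
       [ 1.76467551e-01, -1.35289628e-02, -9.84213478e-01,
         1.15730973e+03],
       [ 0.00000000e+00,  0.00000000e+00,  0.00000000e+00,
         1.00000000e+00]])}
side {'fx': 613.2626615057671, 'fy': 613.2626615057671, 'cx': 322.5844249883807, 'cy': 247.3451860869001, 'distortion': array([0.05617985, 0.        , 0.        , 0.        , 0.        ]), 'extrinsics': array([[-9.66035991e-01, -2.58368135e-01, -4.51341601e-03,
         5.49653376e+02],
       [-1.41215150e-01,  5.42468510e-01, -8.28122091e-01,
         1.63705414e+02],
       [ 2.16408746e-01, -7.99358382e-01, -5.60529599e-01,
         1.21022573e+03],
       [ 0.00000000e+00,  0.00000000e+00,  0.00000000e+00,
         1.00000000e+00]])}
```

View pics/top0.png

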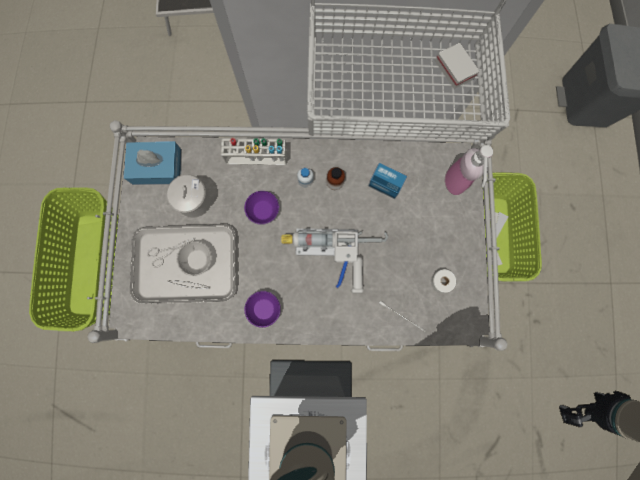

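View pics/side0.png

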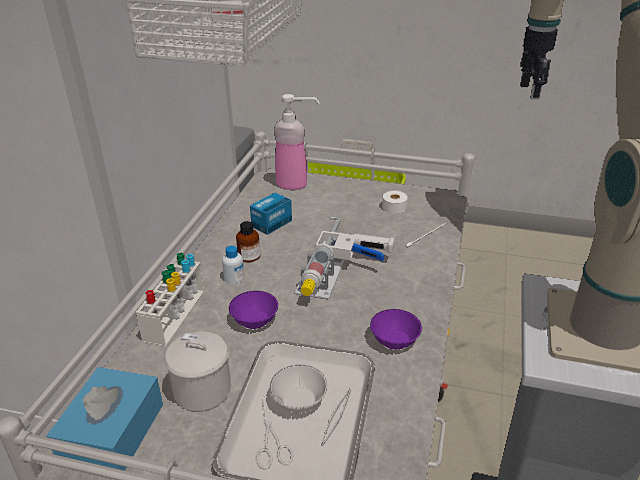

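```bash
cat > h.py <<'E'
import numpy as np,cv2
from cell import ctrl
def ray(n,uv,P=None):
    p=P or ctrl.camera_params(n); K=np.array([[p['fx'],0,p['cx']],[0,p['fy'],p['cy']],[0,0,1]])
    q=cv2.undistortPoints(np.array([[uv]],float),K,p['distortion'])[0,0]
    E=p['extrinsics']; R,t=E[:3,:3],E[:3,3]; d=R.T@np.array([*q,1]); return -R.T@t,d/np.linalg.norm(d)
def plane(n,uv,z,P=None):
    o,d=ray(n,uv,P); return o+d*(z-o[2])/d[2]
def tri(*rs):
    A=0;b=0
    for o,d in rs:
        M=np.eye(3)-np.outer(d,d);A=A+M;b=b+M@o
    return np.linalg.solve(A,b)
def proj(n,X,P=None):
    p=P or ctrl.camera_params(n); K=np.array([[p['fx'],0,p['cx']],[0,p['fy'],p['cy']],[0,0,1]]);E=p['extrinsics']
    return cv2.projectPoints(np.array([X],float),cv2.Rodrigues(E[:3,:3])[0],E[:3,3],K,p['distortion'])[0][0,0]
def blobs(im,lo,hi,roi=(0,0,640,480),amin=8):
    h=cv2.cvtColor(im,cv2.COLOR_RGB2HSV); m=cv2.inRange(h,lo,hi); x0,y0,x1,y1=roi
    k=np.zeros_like(m);k[y0:y1,x0:x1]=m[y0:y1,x0:x1]
    n,l,s,c=cv2.connectedComponentsWithStats(k)
    return [(s[i].tolist(),c[i].round(1).tolist(),cv2.minAreaRect(np.argwhere(l==i)[:,::-1].astype(np.int32))) for i in range(1,n) if s[i,4]>=amin]
E
python3 - <<'E'
from h import *
T=cv2.imread("pics/top0.png")[:,:,::-1];S=cv2.imread("pics/side0.png")[:,:,::-1]
rt=(250,215,400,305);rs=(280,210,410,310)
for nm,im,r in(("top",T,rt),("side",S,rs)):
    for c,lo,hi in(("yel",(20,120,120),(34,255,255)),("blue",(105,130,60),(125,255,255)),("red",(0,70,90),(10,255,255))):
        print(nm,c,blobs(im,lo,hi,r))
a=cv2.resize(T[215:305,130:400],None,fx=2.9,fy=2.9,interpolation=2)
b=cv2.resize(S[205:305,270:450],None,fx=2.9,fy=2.9,interpolation=2)
c=np.zeros((a.shape[0]+b.shape[0],a.shape[1],3),np.uint8);c[:a.shape[0]]=a;c[a.shape[0]:,:b.shape[1]]=b
cv2.imwrite("pics/crop.png",c[:,:,::-1])
E
```

```text
top yel [([282, 235, 10, 8, 79], [286.6, 238.5], ((286.5, 238.5), (7.0, 9.0), 90.0))]
top blue [([337, 262, 10, 25, 74], [341.8, 273.9], ((341.79998779296875, 274.1000061035156), (2.8460497856140137, 25.61444854736328), 18.43494987487793))]
top red [([307, 234, 4, 5, 18], [308.5, 236.0], ((308.5, 236.0), (4.0, 3.0), 90.0)), ([307, 240, 4, 5, 16], [308.6, 242.1], ((308.5, 242.0), (4.0, 3.0), 90.0))]
side yel [([301, 279, 14, 17, 185], [307.6, 286.9], ((307.5, 287.0), (16.0, 13.0), 90.0))]
side blue [([352, 244, 32, 17, 227], [367.6, 251.4], ((368.0178527832031, 251.44845581054688), (33.25624084472656, 8.32314682006836), 19.09349250793457))]
side red [([309, 262, 14, 13, 65], [316.2, 266.7], ((316.5318298339844, 267.1082458496094), (13.487668991088867, 8.778955459594727), 28.610462188720703))]
```

View pics/crop.png

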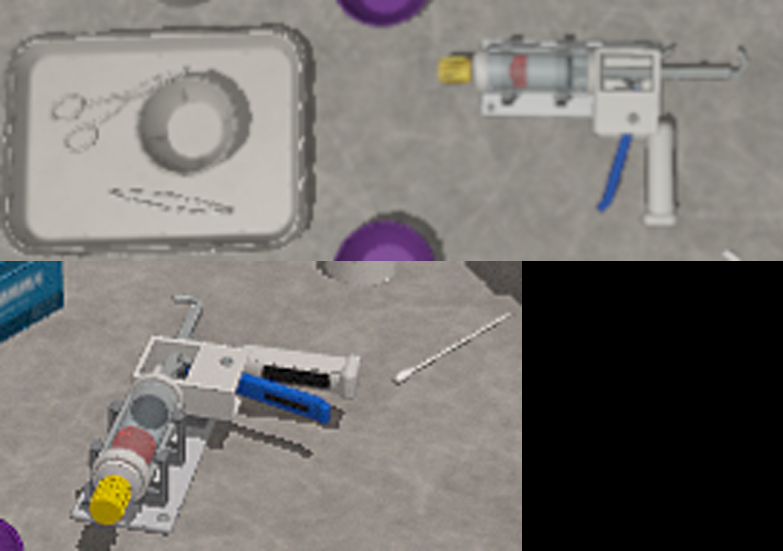

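The crop shows the yellow cap at top pixel (286.5,238.5) and the gun handle along (358,255–292), with the blue trigger at (342,274). Bowl candidates in the top view: the steel bowl in the tray at (197,257), two purple bowls at (262,207) and (263,308), and a lidded pot at (187,195). The steel bowl in the tray fits: it is open, about 98 mm across and stands on the tray. The crop confirms it.

```bash
python3 - <<'E'
from h import *
np.set_printoptions(precision=1,suppress=True)
T=cv2.imread("pics/top0.png")[:,:,::-1]
cap=tri(ray("top",(287,239)),ray("side",(308,287)));print("cap",cap)
trg=tri(ray("top",(342.3,274.4)),ray("side",(368,251.9)));print("trig",trg)
print("rod pts z46",plane("top",(130+665/2.9,215+72/2.9),46),plane("top",(130+728/2.9,215+72/2.9),46),plane("top",(286.5,239),46))
for r in(0,1):print("handle",plane("top",(130+[662,660][r]/2.9,215+[118,218][r]/2.9),59))
# bowl rim: side ellipse approx (298,389), top (197.2,256.9)
print("bowl rim",tri(ray("top",(197.2,256.9)),ray("side",(298,386))),plane("top",(197.2,256.9),40))
print("bowl floor",plane("top",(130+196/2.9,215+130/2.9),5))
c=cap
for yaw in(0,.02,-.02):
    d=np.array([-96,-178]);R=np.array([[np.cos(yaw),-np.sin(yaw)],[np.sin(yaw),np.cos(yaw)]]);print("sq",yaw,c[:2]+R@d)
P=ctrl.camera_params("wrist");print(P['extrinsics'])
s=ctrl.read_state();print(s['eef_pos'])
E
```

```text
cap [580.1  67.3  44.3]
trig [485.5 -85.8  46.1]
rod pts z46 [ 579.6 -132.2   46. ] [ 580.7 -192.5   46. ] [578.1  68.3  46. ]
handle [ 533.8 -128.2   59. ]
handle [ 440.8 -126.7   59. ]
bowl rim [526.6 317.3  28.4] [524.3 313.9  40. ]
bowl floor [520.1 321.8   5. ]
sq 0 [ 484.1 -110.7]
sq 0.02 [ 487.6 -112.6]
sq -0.02 [ 480.5 -108.8]
[[   0.3   -1.    -0.  -649.8]
 [  -0.9   -0.3    0.3  -37.6]
 [  -0.3   -0.1   -1.   379.7]
 [   0.     0.     0.     1. ]]
[ 178.1 -624.5  230.5]
```

>>> {"name": "jog_arm", "arguments": {
  "increments": [6,57.6,-55.7,8,0,0,-74.1,6,57.6,-55.7,8,0,0,-74.1,6,57.6,-55.7,8,0,0,-74.1,6,57.6,-55.7,8,0,0,-74.1,6,57.6,-55.7,8,0,0,-74.1,6,57.6,-55.7,8,0,0,-74.1,6,57.6,-55.7,8,0,0,-74.1,6,57.6,-55.7,8,0,0,-74.1,6,57.6,-55.7,8,0,0,-74.1,6,57.6,-55.7,8,0,0,-74.1,6,57.6,-55.7,8,0,0,-74.1,6,57.6,-55.7,8,0,0,-74.1,6,57.6,-55.7,8,0,0,-74.1,6,57.6,-55.7,8,0,0,-74.1,6,57.6,-55.7,8,0,0,-74.1,6,57.6,-55.7,8,0,0,-74.1,6,57.6,-55.7,8,0,0,-74.1,6,57.6,-55.7,8,0,0,-74.1,6,57.6,-55.7,8,0,0,-74.1,6,57.6,-55.7,8,0,0,-74.1]
}}

```text
clock: 2.1
eef_pos: [578.8, 66.1, 151.3]
tool_rot: [-3.141, 0.001, 1.568]
force: [0.0, -0.3, -0.2]
width: 60.1
gripper_force: 0.0
```

```bash
python3 - <<'E'
from h import *
np.set_printoptions(precision=1,suppress=True)
P=ctrl.camera_params("wrist");im=ctrl.get_image("wrist");s=ctrl.read_state();print(s['eef_pos'],s['tool_rot'])
cv2.imwrite("pics/w1.png",im[:,:,::-1]);
E=P['extrinsics'];print("cam",-E[:3,:3].T@E[:3,3],E[2,:3])
for b in blobs(im,(20,120,90),(34,255,255),amin=200):
    print(b); print(plane("wrist",b[1],45,P),plane("wrist",b[1],57,P))
    x,y,w,h,_=b[0]
    for q in((x,y+h/2),(x+w,y+h/2),(x+w/2,y),(x+w/2,y+h)):print(plane("wrist",q,45,P))
E
```

```text
[579.   66.3 151.4] [-3.1  0.   1.6]
cam [579.4 139.7 293.1] [-0.  -0.3 -1. ]
([309, 215, 34, 44, 1373], [325.8, 236.2], ((325.5, 236.5), (43.0, 33.0), 90.0))
[581.5  67.7  45. ] [581.4  71.2  57. ]
[568.7  67.1  45. ]
[594.6  67.1  45. ]
[581.6  84.3  45. ]
[581.6  49.2  45. ]
```

View pics/w1.png

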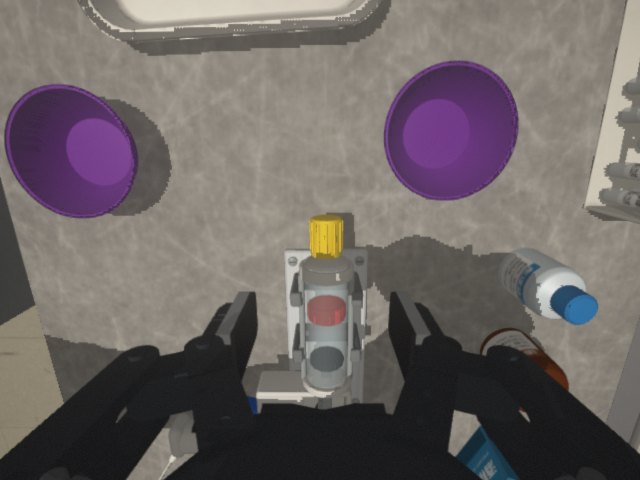

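The wrist image shows the cap at (326,236), which is world (581, 68), on the gun's nozzle. I'm descending now.

>>> {"name": "jog_arm", "arguments": {
  "increments": [6,0.4,0.2,3,0,0,0,6,0.4,0.2,6,0,0,0,6,0.4,0.2,9,0,0,0,6,0.4,0.2,11,0,0,0,6,0.4,0.2,12,0,0,0,6,0.4,0.2,12,0,0,0,6,0.4,0.2,12,0,0,0]
}}

```text
clock: 2.85
eef_pos: [582.1, 72.1, 32.2]
tool_rot: [3.14, -0.0, 1.57]
force: [-0.7, 0.4, 0.3]
width: 59.9
gripper_force: 0.0
```

>>> {"name": "jog_arm", "arguments": {
  "increments": [4,0,0,0,0,0,0,2,0,0,0,0,0,0,2,0,0,0,0,0,0,2,0,0,0,0,0,0,2,0,0,0,0,0,0,2,0,0,0,0,0,0]
}}

```text
clock: 3.45
eef_pos: [582.0, 72.6, 32.4]
tool_rot: [3.14, 0.0, 1.571]
force: [-1.4, -0.2, 5.4]
width: 21.6
gripper_force: 58.4
```

>>> {"name": "jog_arm", "arguments": {
  "increments": [2,0.5,0,0,0,0,0,2,1,0,0,0,0,0,2,2,0,0,0,0,0,2,3,0,0,0,0,0,2,4,0,0,0,0,0,2,4.5,0,0,0,0,0,2,5,0,-2,0,0,0,2,6,0,-5,0,0,0,2,7,0,-8,0,0,0,2,7,0,-9,0,0,0,2,7,0,-9,0,0,0]
}}

```text
clock: 4.55
eef_pos: [582.4, 143.2, 122.5]
tool_rot: [3.139, -0.001, 1.572]
force: [0.1, 0.2, -0.3]
width: 21.3
gripper_force: 58.7
```

```bash
python3 - <<'E'
from h import *
np.set_printoptions(precision=1,suppress=True)
P=ctrl.camera_params("wrist");im=ctrl.get_image("wrist");s=ctrl.read_state();print(s['eef_pos'],s['width'],s['gripper_force'])
cv2.imwrite("pics/w2.png",im[:,:,::-1])
E
```

```text
[581.4 142.1 121.1] 21.687516171225045 58.70434548938647
```

View pics/w2.png

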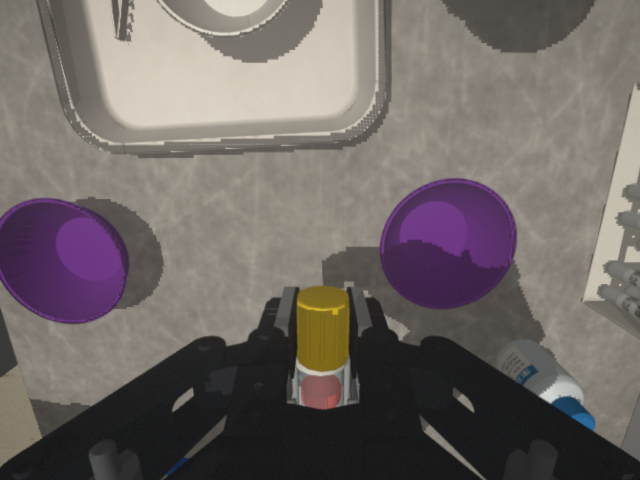

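The cap is off the nozzle and held, at (323,325). I'll move part of the way to the bowl and measure it from close by.

>>> {"name": "jog_arm", "arguments": {
  "increments": [2,5,-3,0,0,0,0,2,10,-5.8,0,0,0,0,2,11,-5.8,0,0,0,0,2,11,-5.8,0,0,0,0,2,11,-5.8,0,0,0,0]
}}

```text
clock: 5.1
eef_pos: [522.6, 251.5, 119.7]
tool_rot: [-3.139, 0.002, 1.572]
force: [0.7, -0.1, -0.3]
width: 21.6
gripper_force: 58.7
```

```bash
python3 - <<'E'
from h import *
np.set_printoptions(precision=1,suppress=True)
P=ctrl.camera_params("wrist");im=ctrl.get_image("wrist");s=ctrl.read_state();print(s['eef_pos'],s['width'],s['gripper_force'])
cv2.imwrite("pics/w3.png",im[:,:,::-1])
print(proj("wrist",(523,317,40),P))
E
```

```text
[523.3 250.4 119.9] 21.765407527892357 58.70655928272754
[323.1 151.1]
```

View pics/w3.png

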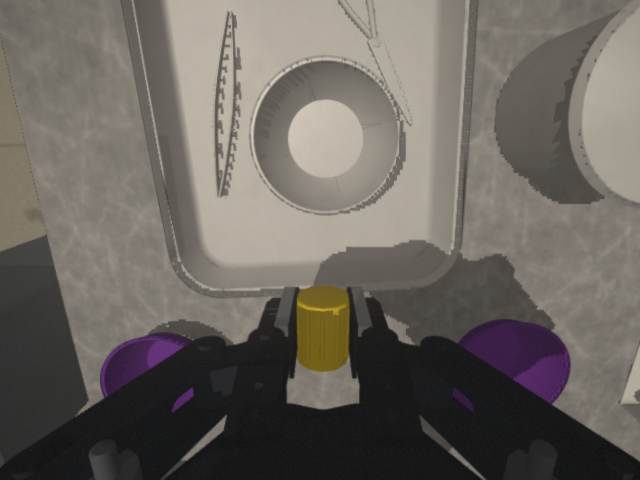

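```bash
python3 - <<'E'
from h import *
np.set_printoptions(precision=1,suppress=True)
for q in((250,135),(401,135),(325.5,56),(325.5,214)):print(plane("wrist",q,40))
for q in((288,138),(364,138),(325.5,99),(325.5,178)):print("fl",plane("wrist",q,5))
print(proj("top",(525,325,40)),proj("side",(525,325,40)))
E
```

```text
[478.1 325.8  40. ]
[572.7 325.6  40. ]
[525.4 370.3  40. ]
[525.5 275.1  40. ]
fl [498.4 323.8   5. ]
fl [553.6 323.7   5. ]
fl [525.6 350.2   5. ]
fl [525.7 294.9   5. ]
[193.3 256.6] [298.  384.8]
```

The rim centre is at (325,135) and the floor centre at (325,138), so the bowl is at about (525, 323). I'll lower the cap into it now.

>>> {"name": "jog_arm", "arguments": {
  "increments": [2,4,0.1,0,0,0,0,2,7.6,0.2,0,0,0,0,2,7.6,0.2,0,0,0,0,2,7.6,0.2,3,0,0,0,2,7.6,0.2,6,0,0,0,2,7.6,0.2,8.5,0,0,0,2,7.6,0.2,9.5,0,0,0,2,7.6,0.2,10.2,0,0,0,2,7.6,0.2,10.2,0,0,0,2,7.6,0.2,10.2,0,0,0]
}}

```text
clock: 6.15
eef_pos: [526.3, 328.5, 20.2]
tool_rot: [3.14, -0.001, 1.57]
force: [0.1, -0.2, 0.9]
width: 21.6
gripper_force: 58.7
```

Open slightly, then lift.

>>> {"name": "jog_arm", "arguments": {
  "increments": [2.8,0,0,0.2,0,0,0,3.4,0,0,0.2,0,0,0,3.4,0,0,0.2,0,0,0,3.4,0,0,0,0,0,0,3.4,0,0,0,0,0,0,3.4,0,0,-2,0,0,0,4,-1,0,-5,0,0,0,4,-4,0,-9,0,0,0,4,-6,0,-11,0,0,0,4,-6,0,-11,0,0,0,4,-6,0,-11,0,0,0]
}}

```text
clock: 7.25
eef_pos: [525.6, 268.7, 129.6]
tool_rot: [3.141, -0.001, 1.57]
force: [-0.7, -0.3, 1.2]
width: 40.0
gripper_force: 0.0
```

```bash
python3 - <<'E'
from h import *
np.set_printoptions(precision=1,suppress=True)
P=ctrl.camera_params("wrist");im=ctrl.get_image("wrist");s=ctrl.read_state();print(s['eef_pos'],s['tool_rot'],s['width'],s['gripper_force'])
cv2.imwrite("pics/w4.png",im[:,:,::-1])
for b in blobs(im,(20,120,90),(34,255,255),amin=200):
    print(b); print(plane("wrist",b[1],22,P))
print(proj("wrist",(525.5,323,18),P))
E
```

```text
[524.9 269.4 128.8] [-3.1 -0.   1.6] 40.10828759428212 0.0
([306, 144, 35, 43, 1379], [322.8, 165.0], ((323.0, 165.0), (42.0, 34.0), 90.0))
[526.2 323.7  22. ]
[321.8 165.6]
```

The cap lies in the bowl within 1 mm of its axis. Next I go to the gun's handle.

>>> {"name": "jog_arm", "arguments": {
  "increments": [4,-4,-0.4,-3,0,0,8,5,-8,-0.8,-3,0,0,16,6,-12,-1.2,-3,0,0,24,7,-16,-1.6,-3,0,0,32,8.5,-20,-2,-3,0,0,40,8.5,-24,-2.4,-3,0,0,48,8.5,-28,-2.8,-3,0,0,56,8.5,-32,-3.2,-3,0,0,64,8.5,-36,-3.6,-3,0,0,72,8.5,-38,-4,-3,0,0,80,8.5,-38,-4,-3,0,0,88,8.5,-38,-4,-3,0,0,90,8.5,-38,-4,-3,0,0,90,8.5,-38,-4,-3,0,0,90,8.5,-38,-4,-3,0,0,90]
}}

```text
clock: 8.8
eef_pos: [485.7, -110.6, 159.1]
tool_rot: [-3.141, 0.0, 0.003]
force: [-1.1, -0.5, 0.2]
width: 85.1
gripper_force: 0.0
```

```bash
python3 - <<'E'
from h import *
np.set_printoptions(precision=1,suppress=True)
P=ctrl.camera_params("wrist");im=ctrl.get_image("wrist");s=ctrl.read_state();print(s['eef_pos'],s['tool_rot'],s['width'],s['qpos'])
cv2.imwrite("pics/w5.png",im[:,:,::-1])
for b in blobs(im,(105,130,50),(125,255,255),amin=200):
    print(b); print(plane("wrist",b[1],50,P))
print("sq",proj("wrist",(485,-111,46),P))
E
```

```text
[ 485.7 -110.8  159.2] [-3.1  0.   0. ] 84.7607915528598 [ 0.1  0.5  0.2  2.  -0.1  0.6 -1.3]
([243, 194, 34, 87, 992], [260.8, 236.4], ((260.660400390625, 237.18869018554688), (13.186613082885742, 90.38325500488281), 15.945395469665527))
[487.5 -63.5  50. ]
sq [322.2 238.2]
```

View pics/w5.png

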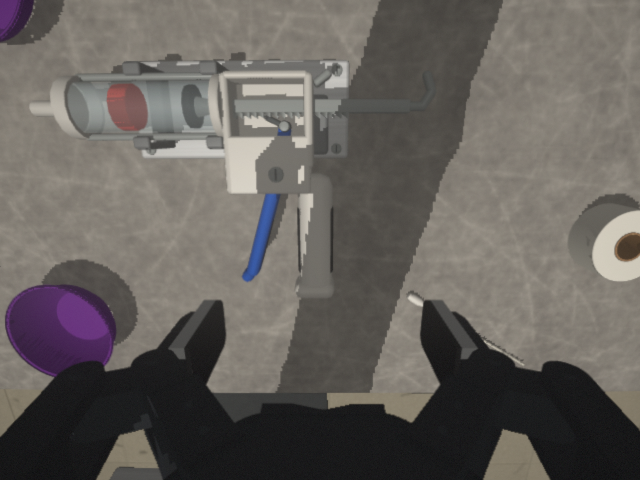

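The wrist view shows the trigger front at about (252,238) and the handle back at about (332,238). The gun has slid forward, so I'll recentre.

```bash
python3 - <<'E'
from h import *
np.set_printoptions(precision=1,suppress=True)
print(plane("wrist",(332,238),50),plane("wrist",(252,238),52),plane("wrist",(317,180),50),plane("wrist",(317,297),50),plane("wrist",(245,278),52))
E
```

```text
[ 486.4 -118.8   50. ] [486.8 -57.3  52. ] [ 530.8 -107.3   50. ] [ 436.  -107.1   50. ] [453.5 -49.7  52. ]
```

>>> {"name": "jog_arm", "arguments": {
  "increments": [8.54,0,-2.3,0,0,0,0,8.54,0,-2.3,3,0,0,0,8.54,0,-2.3,6,0,0,0,8.54,0,-2.3,9,0,0,0,8.54,0,-2.3,11,0,0,0,8.54,0,-2.3,12.5,0,0,0,8.54,0,-2.3,13.6,0,0,0,8.54,0,-2.3,13.6,0,0,0,8.54,0,-2.3,13.6,0,0,0]
}}

```text
clock: 9.75
eef_pos: [485.8, -88.5, 23.6]
tool_rot: [-3.142, -0.0, 0.001]
force: [0.8, -0.3, 0.5]
width: 85.5
gripper_force: 0.0
```

>>> {"name": "jog_arm", "arguments": {
  "increments": [7.5,0,0,0,0,0,0,6.5,0,0,0,0,0,0,5.5,0,0,0,0,0,0,5,0,0,0,0,0,0,5,0,0,0,0,0,0,5,0,0,0,0,0,0]
}}

```text
clock: 10.35
eef_pos: [486.3, -92.5, 24.8]
tool_rot: [3.137, -0.003, -0.003]
force: [-2.7, -8.5, 10.0]
width: 50.0
gripper_force: 8.0
```

```bash
cat > chk.py <<'E'
from h import *
import sys
P=ctrl.camera_params("top");im=ctrl.get_image("top")
cv2.imwrite(f"pics/{sys.argv[1]}.png",cv2.resize(im[215:305,250:400],None,fx=5,fy=5,interpolation=2)[:,:,::-1])
print(blobs(im,(105,130,60),(125,255,255),(250,215,400,305)),blobs(im,(0,70,90),(10,255,255),(250,215,400,305)))
print(im[236:242,290:350].mean(2).mean(0).round().astype(int).tolist())
E
python3 chk.py s1
```

```text
[] [([299, 234, 5, 5, 21], [300.8, 236.0], ((301.0, 236.0), (4.0, 4.0), 90.0)), ([299, 240, 4, 5, 16], [300.6, 242.1], ((300.5, 242.0), (4.0, 3.0), 90.0))]
[157, 160, 160, 160, 160, 160, 162, 149, 122, 120, 124, 120, 121, 131, 146, 156, 158, 163, 169, 168, 168, 168, 168, 168, 155, 121, 102, 124, 140, 142, 144, 143, 139, 139, 159, 180, 173, 168, 162, 125, 145, 156, 154, 153, 151, 151, 151, 152, 143, 122, 110, 96, 81, 70, 56, 50, 63, 74, 74, 77]
```

```bash
python3 - <<'E'
from h import *
w=ctrl.get_image("wrist");s=ctrl.get_image("side");t=cv2.imread("pics/s1.png")[:,:,::-1]
a=cv2.resize(s[200:320,270:430],(400,300),interpolation=2);b=cv2.resize(w,(400,300));t=cv2.resize(t,(500,300))
c=np.zeros((600,800,3),np.uint8);c[:300,:400]=a;c[:300,400:]=b;c[300:,:500]=t
cv2.imwrite("pics/s1all.png",c[:,:,::-1]);print(ctrl.read_state())
E
```

```text
{'clock': 10.5, 'qpos': array([ 0.07081246,  0.76356414,  0.08612681,  2.09756517, -0.19913921,
        0.28384354, -1.24942419]), 'qd': array([-2.65051694e-05, -5.28387840e-04,  4.83505567e-04, -5.12813499e-04,
       -7.70991514e-06, -2.38765667e-04,  1.58189896e-03]), 'tau': array([ -3.92142266, -45.5706203 ,  -2.76473545,  -5.97645476,
        -0.86332535,   0.26399293,  -0.10279535]), 'eef_pos': array([486.31920163, -92.54544194,  24.79739314]), 'tool_rot': array([ 3.13704619e+00, -3.22701341e-03, -2.87235747e-03]), 'force': array([-1.10185025, -7.8686322 ,  8.85522841]), 'torque': array([-1.66636943,  0.38398883,  0.10742675]), 'gripper_force': 8.042098005535081, 'width': 50.153899397276895}
```

View pics/s1all.png

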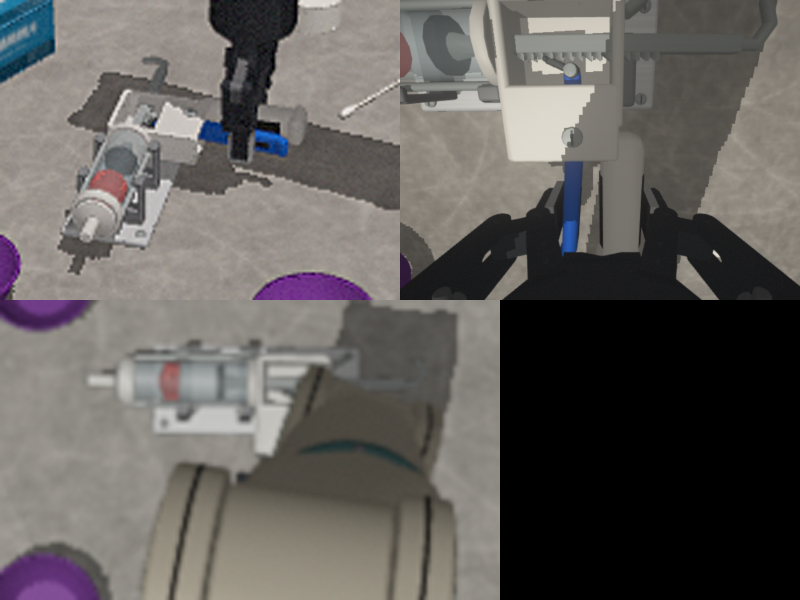

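The handle finger was pressing against the gun's forward stop, since the reaction on the tool is −y. I'll open, shift toward −y so the gun has free travel, and squeeze again.

>>> {"name": "jog_arm", "arguments": {
  "increments": [6,0,0,-0.1,0,0,0,7,0,0.6,-0.1,0,0,0,7,0,1.2,-0.1,0,0,0,7,0,1.8,-0.1,0,0,0,7,0,2.2,-0.1,0,0,0,7,0,2.2,-0.1,0,0,0]
}}

```text
clock: 11.1
eef_pos: [485.6, -111.6, 24.3]
tool_rot: [3.141, -0.0, -0.001]
force: [1.0, 1.0, 1.3]
width: 70.0
gripper_force: 0.5
```

>>> {"name": "jog_arm", "arguments": {
  "increments": [6,0,0,0,0,0,0,5.5,0,0,0,0,0,0,5,0,0,0,0,0,0,4.7,0,0,0,0,0,0,4.7,0,0,0,0,0,0,4.7,0,0,0,0,0,0]
}}

```text
clock: 11.7
eef_pos: [485.5, -112.0, 24.7]
tool_rot: [3.14, -0.001, -0.001]
force: [-0.9, -2.0, 5.8]
width: 47.1
gripper_force: 5.1
```

>>> {"name": "jog_arm", "arguments": {
  "increments": [4.5,0,0,0,0,0,0,4.4,0,0,0,0,0,0,4.3,0,0,0,0,0,0,4.25,0,0,0,0,0,0,4.25,0,0,0,0,0,0]
}}

```text
clock: 12.2
eef_pos: [485.4, -112.3, 25.0]
tool_rot: [3.139, -0.001, -0.0]
force: [-1.7, -1.8, 9.3]
width: 42.8
gripper_force: 7.6
```

```bash
python3 chk.py s2; python3 - <<'E'
from h import *
w=ctrl.get_image("wrist");print(w[95:110,0:330:6].mean(2).mean(0).round().astype(int).tolist())
E
```

```text
[] [([305, 234, 4, 6, 20], [306.6, 236.2], ((306.5, 236.5), (5.0, 3.0), 90.0)), ([305, 240, 4, 5, 14], [306.5, 242.0], ((306.5, 242.0), (4.110960960388184, 2.8460497856140137), 18.434947967529297))]
[142, 159, 184, 193, 192, 182, 169, 170, 170, 170, 170, 171, 163, 141, 121, 120, 122, 121, 123, 141, 163, 169, 169, 169, 169, 169, 166, 142, 101, 116, 137, 140, 139, 139, 139, 140, 143, 144, 142, 143, 166, 185, 172, 163, 154, 120, 142, 153, 153, 151, 151, 152, 153, 155, 156, 154, 154, 152, 149, 138]
[94, 98, 115, 95, 86, 86, 86, 86, 86, 87, 87, 88, 89, 138, 151, 152, 152, 153, 153, 160, 184, 187, 176, 104, 193, 189, 146, 97, 97, 96, 95, 96, 123, 121, 204, 170, 148, 127, 105, 102, 139, 143, 129, 98, 122, 124, 186, 208, 209, 209, 209, 210, 208, 209, 204]
```

>>> {"name": "jog_arm", "arguments": {
  "increments": [5,0,0,0,0,0,0,6,0,0,0,0,0,0,6.6,0,0,0,0,0,0,6.6,0,0,0,0,0,0,6.6,0,0,0,0,0,0,6.6,0,0,0,0,0,0]
}}

```text
clock: 12.9
eef_pos: [485.4, -110.4, 24.2]
tool_rot: [-3.141, 0.0, 0.0]
force: [0.2, 1.3, -1.0]
width: 66.2
gripper_force: 0.7
```

>>> {"name": "jog_arm", "arguments": {
  "increments": [6,0,0,0,0,0,0,5.5,0,0,0,0,0,0,5.2,0,0,0,0,0,0,5.0,0,0,0,0,0,0,4.8,0,0,0,0,0,0,4.7,0,0,0,0,0,0,4.7,0,0,0,0,0,0]
}}

```text
clock: 13.6
eef_pos: [485.4, -111.4, 24.6]
tool_rot: [3.141, -0.0, -0.0]
force: [-1.7, -0.6, 4.6]
width: 47.2
gripper_force: 4.3
```

>>> {"name": "jog_arm", "arguments": {
  "increments": [4.5,0,0,0,0,0,0,4.4,0,0,0,0,0,0,4.3,0,0,0,0,0,0,4.25,0,0,0,0,0,0,4.25,0,0,0,0,0,0]
}}

```text
clock: 14.1
eef_pos: [485.3, -112.3, 24.9]
tool_rot: [3.14, -0.0, -0.001]
force: [-2.3, -2.2, 7.8]
width: 42.6
gripper_force: 7.5
```

```bash
python3 chk.py s3
```

```text
[] [([305, 234, 4, 5, 18], [306.5, 236.0], ((306.5, 236.0), (4.0, 3.0), 90.0)), ([305, 240, 4, 5, 14], [306.5, 242.0], ((306.5, 242.0), (4.110960960388184, 2.8460497856140137), 18.434947967529297))]
[141, 160, 185, 193, 192, 181, 168, 170, 171, 171, 170, 170, 163, 141, 121, 120, 122, 121, 123, 140, 163, 170, 169, 169, 169, 147, 103, 113, 135, 143, 144, 143, 140, 140, 139, 140, 142, 143, 142, 143, 166, 185, 172, 164, 155, 122, 142, 153, 153, 152, 151, 152, 153, 154, 155, 154, 154, 153, 150, 139]
```

>>> {"name": "jog_arm", "arguments": {
  "increments": [5,0,0,0,0,0,0,6,0,0,0,0,0,0,7.2,0,0,0,0,0,0,7.2,0,0,0,0,0,0,7.2,0,0,0,0,0,0,7.2,0,0,0,0,0,0,7.2,0,0,0,0,0,0,7.2,0,0,0,0,0,0]
}}

```text
clock: 14.95
eef_pos: [485.7, -110.5, 24.3]
tool_rot: [-3.142, -0.0, 0.0]
force: [1.9, 1.4, -1.0]
width: 72.5
gripper_force: 0.9
```

```bash
python3 chk.py s4
```

```text
[] [([305, 234, 4, 5, 18], [306.5, 236.0], ((306.5, 236.0), (4.0, 3.0), 90.0)), ([305, 240, 4, 5, 15], [306.6, 241.9], ((306.5, 242.0), (4.0, 3.0), 90.0))]
[141, 163, 188, 194, 192, 180, 166, 170, 171, 170, 171, 171, 163, 141, 121, 120, 122, 122, 123, 141, 162, 169, 169, 169, 169, 148, 105, 113, 135, 143, 145, 143, 140, 140, 139, 140, 142, 143, 142, 143, 165, 185, 172, 165, 158, 122, 142, 153, 154, 154, 153, 152, 152, 154, 155, 154, 154, 152, 144, 126]
```

>>> {"name": "jog_arm", "arguments": {
  "increments": [6,0,0,0,0,0,0,5.5,0,0,0,0,0,0,5.2,0,0,0,0,0,0,5.0,0,0,0,0,0,0,4.8,0,0,0,0,0,0,4.7,0,0,0,0,0,0,4.7,0,0,0,0,0,0]
}}

```text
clock: 15.7
eef_pos: [485.2, -111.5, 24.6]
tool_rot: [3.141, 0.0, -0.001]
force: [-1.0, -0.4, 5.5]
width: 47.2
gripper_force: 4.3
```

>>> {"name": "jog_arm", "arguments": {
  "increments": [4.6,0,0,0,0,0,0,4.5,0,0,0,0,0,0,4.4,0,0,0,0,0,0,4.4,0,0,0,0,0,0]
}}

```text
clock: 16.1
eef_pos: [485.2, -112.2, 24.8]
tool_rot: [3.14, -0.0, -0.001]
force: [-2.8, -2.1, 7.1]
width: 44.3
gripper_force: 7.2
```

```bash
python3 chk.py s5
```

```text
[] [([305, 234, 4, 5, 17], [306.7, 236.1], ((306.5, 236.0), (4.0, 3.0), 90.0)), ([305, 240, 4, 5, 13], [306.6, 241.9], ((306.5, 242.0), (4.110960960388184, 2.8460497856140137), 18.434947967529297))]
[143, 156, 187, 194, 193, 185, 171, 169, 170, 171, 170, 170, 165, 145, 121, 119, 122, 122, 122, 136, 158, 169, 170, 167, 142, 101, 119, 141, 143, 145, 147, 144, 141, 140, 139, 140, 142, 143, 142, 143, 152, 174, 178, 176, 165, 128, 144, 154, 153, 152, 152, 152, 153, 154, 154, 153, 154, 153, 151, 138]
```

>>> {"name": "jog_arm", "arguments": {
  "increments": [4.3,0,0,0,0,0,0,4.2,0,0,0,0,0,0,4.15,0,0,0,0,0,0,4.15,0,0,0,0,0,0]
}}

```text
clock: 16.55
eef_pos: [485.2, -112.4, 24.9]
tool_rot: [3.14, -0.0, -0.0]
force: [-2.6, -2.1, 9.6]
width: 41.7
gripper_force: 12.2
```

```bash
python3 chk.py s6
```

```text
[] [([304, 234, 5, 5, 19], [306.4, 236.1], ((306.0, 236.0), (4.0, 4.0), 90.0)), ([305, 240, 4, 5, 14], [306.4, 241.9], ((306.5, 242.0), (4.0, 3.0), 90.0))]
[137, 160, 185, 194, 192, 179, 164, 170, 171, 170, 171, 170, 163, 140, 121, 120, 122, 121, 123, 149, 169, 170, 170, 147, 102, 114, 135, 143, 145, 147, 147, 144, 141, 139, 139, 140, 142, 142, 142, 143, 167, 187, 170, 157, 155, 127, 145, 155, 153, 152, 152, 152, 152, 154, 155, 155, 154, 154, 150, 138]
```

>>> {"name": "jog_arm", "arguments": {
  "increments": [5,0,0,0,0,0,0,6,0,0,0,0,0,0,7.2,0,0,0,0,0,0,7.2,0,0,0,0,0,0,7.2,0,0,0,0,0,0,7.2,0,0,0,0,0,0,7.2,0,0,0,0,0,0,6,0,0,0,0,0,0,5.5,0,0,0,0,0,0,5.2,0,0,0,0,0,0,5.0,0,0,0,0,0,0,4.9,0,0,0,0,0,0,4.9,0,0,0,0,0,0]
}}

```text
clock: 17.9
eef_pos: [485.2, -110.9, 24.5]
tool_rot: [3.141, 0.0, -0.0]
force: [-1.6, 1.4, 4.5]
width: 49.4
gripper_force: 3.4
```

>>> {"name": "jog_arm", "arguments": {
  "increments": [4.85,0,0,0,0,0,0,4.8,0,0,0,0,0,0,4.75,0,0,0,0,0,0,4.7,0,0,0,0,0,0,4.7,0,0,0,0,0,0]
}}

```text
clock: 18.4
eef_pos: [485.2, -111.6, 24.5]
tool_rot: [3.14, 0.0, -0.001]
force: [-1.6, -0.4, 5.5]
width: 47.2
gripper_force: 4.6
```

>>> {"name": "jog_arm", "arguments": {
  "increments": [4.65,0,0,0,0,0,0,4.6,0,0,0,0,0,0,4.55,0,0,0,0,0,0,4.5,0,0,0,0,0,0,4.5,0,0,0,0,0,0]
}}

```text
clock: 18.9
eef_pos: [485.3, -112.2, 24.6]
tool_rot: [3.14, -0.0, -0.001]
force: [-1.7, -1.5, 7.1]
width: 45.3
gripper_force: 6.2
```

```bash
python3 chk.py s7
```

```text
[] [([305, 234, 4, 5, 18], [306.7, 236.2], ((306.5, 236.0), (4.0, 3.0), 90.0)), ([305, 241, 4, 4, 11], [306.9, 242.1], ((306.5, 242.5), (3.0, 3.0), 90.0))]
[145, 169, 195, 194, 193, 187, 175, 170, 170, 170, 170, 171, 167, 150, 123, 120, 122, 122, 122, 133, 157, 170, 157, 123, 104, 126, 142, 144, 146, 147, 147, 144, 140, 140, 139, 140, 142, 143, 143, 142, 142, 167, 183, 183, 173, 140, 144, 153, 154, 153, 152, 152, 152, 153, 155, 155, 153, 152, 150, 138]
```

>>> {"name": "jog_arm", "arguments": {
  "increments": [4.45,0,0,0,0,0,0,4.4,0,0,0,0,0,0,4.4,0,0,0,0,0,0]
}}

```text
clock: 19.25
eef_pos: [485.3, -112.3, 24.7]
tool_rot: [3.14, -0.0, -0.001]
force: [-2.9, -3.2, 7.7]
width: 44.6
gripper_force: 7.4
```

>>> {"name": "jog_arm", "arguments": {
  "increments": [4.35,0,0,0,0,0,0,4.3,0,0,0,0,0,0,4.3,0,0,0,0,0,0]
}}

```text
clock: 19.55
eef_pos: [485.2, -112.3, 24.8]
tool_rot: [3.14, -0.0, -0.001]
force: [-3.2, -2.9, 9.6]
width: 43.4
gripper_force: 7.6
```

>>> {"name": "jog_arm", "arguments": {
  "increments": [4.25,0,0,0,0,0,0,4.2,0,0,0,0,0,0,4.2,0,0,0,0,0,0]
}}

```text
clock: 19.85
eef_pos: [485.2, -112.4, 24.9]
tool_rot: [3.14, -0.0, -0.001]
force: [-3.5, -2.7, 9.3]
width: 41.9
gripper_force: 7.7
```

```bash
python3 chk.py s8
```

```text
[] [([305, 234, 4, 5, 19], [306.6, 236.1], ((306.5, 236.0), (4.0, 3.0), 90.0)), ([305, 240, 4, 5, 16], [306.5, 241.8], ((306.5, 242.0), (4.0, 3.0), 90.0))]
[137, 155, 182, 193, 192, 183, 170, 170, 171, 170, 171, 170, 163, 141, 121, 120, 122, 121, 123, 146, 166, 152, 113, 109, 130, 142, 144, 146, 147, 147, 147, 144, 140, 139, 139, 140, 142, 143, 143, 143, 167, 186, 171, 160, 151, 118, 144, 154, 153, 152, 153, 153, 153, 153, 154, 153, 153, 153, 150, 138]
```

>>> {"name": "jog_arm", "arguments": {
  "increments": [5,0,0,0,0,0,0,6,0,0,0,0,0,0,7.2,0,0,0,0,0,0,7.2,0,0,0,0,0,0,7.2,0,0,0,0,0,0,7.2,0,0,0,0,0,0,7.2,0,0,0,0,0,0,6,0,0,0,0,0,0,5.5,0,0,0,0,0,0,5.2,0,0,0,0,0,0,5.0,0,0,0,0,0,0,4.9,0,0,0,0,0,0,4.9,0,0,0,0,0,0]
}}

```text
clock: 21.2
eef_pos: [485.2, -110.9, 24.5]
tool_rot: [3.141, 0.0, -0.0]
force: [-1.8, 0.7, 4.4]
width: 49.2
gripper_force: 3.5
```

>>> {"name": "jog_arm", "arguments": {
  "increments": [4.85,0,0,0,0,0,0,4.8,0,0,0,0,0,0,4.75,0,0,0,0,0,0,4.7,0,0,0,0,0,0,4.7,0,0,0,0,0,0]
}}

```text
clock: 21.7
eef_pos: [485.2, -111.7, 24.5]
tool_rot: [3.14, 0.0, -0.001]
force: [-1.3, -0.7, 6.6]
width: 47.2
gripper_force: 4.6
```

>>> {"name": "jog_arm", "arguments": {
  "increments": [4.65,0,0,0,0,0,0,4.6,0,0,0,0,0,0,4.55,0,0,0,0,0,0,4.5,0,0,0,0,0,0,4.5,0,0,0,0,0,0]
}}

```text
clock: 22.2
eef_pos: [485.2, -112.2, 24.6]
tool_rot: [3.14, -0.0, -0.001]
force: [-1.4, -1.3, 7.6]
width: 45.5
gripper_force: 6.2
```

>>> {"name": "jog_arm", "arguments": {
  "increments": [4.45,0,0,0,0,0,0,4.4,0,0,0,0,0,0,4.4,0,0,0,0,0,0]
}}

```text
clock: 22.5
eef_pos: [485.2, -112.3, 24.7]
tool_rot: [3.14, -0.0, -0.001]
force: [-2.8, -2.3, 7.9]
width: 44.2
gripper_force: 7.4
```

```bash
python3 chk.py s9
```

```text
[] [([305, 234, 5, 5, 17], [306.8, 235.9], ((306.79998779296875, 235.90000915527344), (3.130495071411133, 4.4721360206604), 26.56505012512207)), ([305, 241, 4, 4, 12], [306.9, 242.2], ((306.5, 242.5), (3.0, 3.0), 90.0))]
[146, 169, 195, 195, 192, 183, 170, 170, 171, 170, 170, 171, 165, 146, 122, 119, 122, 122, 123, 132, 133, 111, 110, 130, 143, 145, 146, 147, 147, 147, 147, 144, 139, 139, 139, 140, 142, 143, 143, 144, 156, 176, 181, 180, 170, 135, 145, 154, 153, 153, 152, 152, 152, 154, 154, 153, 154, 154, 151, 138]
```

>>> {"name": "jog_arm", "arguments": {
  "increments": [4.37,0,0,0,0,0,0,4.35,0,0,0,0,0,0,4.35,0,0,0,0,0,0]
}}

```text
clock: 22.85
eef_pos: [485.2, -112.4, 24.8]
tool_rot: [3.14, -0.0, -0.001]
force: [-2.7, -1.9, 8.7]
width: 43.8
gripper_force: 7.6
```

>>> {"name": "jog_arm", "arguments": {
  "increments": [4.32,0,0,0,0,0,0,4.3,0,0,0,0,0,0,4.3,0,0,0,0,0,0]
}}

```text
clock: 23.15
eef_pos: [485.1, -112.4, 24.8]
tool_rot: [3.14, -0.0, -0.001]
force: [-3.4, -2.5, 8.7]
width: 43.5
gripper_force: 7.6
```

>>> {"name": "jog_arm", "arguments": {
  "increments": [4.27,0,0,0,0,0,0,4.25,0,0,0,0,0,0,4.25,0,0,0,0,0,0]
}}

```text
clock: 23.45
eef_pos: [485.2, -112.4, 24.9]
tool_rot: [3.14, -0.0, -0.001]
force: [-3.1, -2.5, 8.8]
width: 42.4
gripper_force: 7.7
```

>>> {"name": "jog_arm", "arguments": {
  "increments": [4.22,0,0,0,0,0,0,4.2,0,0,0,0,0,0,4.2,0,0,0,0,0,0]
}}

```text
clock: 23.75
eef_pos: [485.2, -112.4, 24.9]
tool_rot: [3.14, -0.0, -0.001]
force: [-3.6, -2.3, 10.4]
width: 41.9
gripper_force: 7.7
```

```bash
python3 chk.py s10
```

```text
[] [([305, 234, 5, 5, 21], [306.8, 236.0], ((307.0, 236.0), (4.0, 4.0), 90.0)), ([305, 240, 4, 5, 14], [306.5, 242.0], ((306.5, 242.0), (4.110960960388184, 2.8460497856140137), 18.434947967529297))]
[136, 155, 183, 194, 192, 182, 170, 170, 171, 170, 170, 170, 163, 141, 121, 120, 122, 122, 123, 123, 113, 106, 128, 143, 145, 147, 148, 147, 147, 147, 146, 143, 140, 139, 139, 140, 142, 143, 143, 143, 166, 186, 172, 161, 151, 119, 145, 155, 153, 152, 153, 153, 153, 153, 154, 154, 153, 153, 150, 138]
```

>>> {"name": "jog_arm", "arguments": {
  "increments": [5,0,0,0,0,0,0,6,0,0,0,0,0,0,7.2,0,0,0,0,0,0,7.2,0,0,0,0,0,0,7.2,0,0,0,0,0,0,7.2,0,0,0,0,0,0,7.2,0,0,0,0,0,0,6,0,0,0,0,0,0,5.5,0,0,0,0,0,0,5.2,0,0,0,0,0,0,5.1,0,0,0,0,0,0,5.0,0,0,0,0,0,0,5,0,0,0,0,0,0]
}}

```text
clock: 25.1
eef_pos: [485.2, -110.7, 24.4]
tool_rot: [3.142, 0.0, 0.0]
force: [-2.2, 2.5, 3.7]
width: 49.9
gripper_force: 3.0
```

>>> {"name": "jog_arm", "arguments": {
  "increments": [4.95,0,0,0,0,0,0,4.9,0,0,0,0,0,0,4.85,0,0,0,0,0,0,4.8,0,0,0,0,0,0,4.8,0,0,0,0,0,0]
}}

```text
clock: 25.6
eef_pos: [485.2, -111.4, 24.5]
tool_rot: [3.141, 0.0, -0.0]
force: [-2.7, -0.5, 5.8]
width: 48.3
gripper_force: 5.6
```

>>> {"name": "jog_arm", "arguments": {
  "increments": [4.78,0,0,0,0,0,0,4.75,0,0,0,0,0,0,4.72,0,0,0,0,0,0,4.7,0,0,0,0,0,0,4.7,0,0,0,0,0,0]
}}

```text
clock: 26.1
eef_pos: [485.2, -111.9, 24.6]
tool_rot: [3.14, 0.0, -0.0]
force: [-2.2, -0.9, 7.1]
width: 47.2
gripper_force: 9.8
```

>>> {"name": "jog_arm", "arguments": {
  "increments": [4.68,0,0,0,0,0,0,4.65,0,0,0,0,0,0,4.65,0,0,0,0,0,0]
}}

```text
clock: 26.4
eef_pos: [485.2, -112.0, 24.7]
tool_rot: [3.14, 0.0, -0.0]
force: [-3.2, -2.0, 7.4]
width: 46.7
gripper_force: 12.0
```

>>> {"name": "jog_arm", "arguments": {
  "increments": [4.63,0,0,0,0,0,0,4.6,0,0,0,0,0,0,4.6,0,0,0,0,0,0]
}}

```text
clock: 26.7
eef_pos: [485.2, -112.1, 24.8]
tool_rot: [3.14, -0.0, 0.0]
force: [-2.8, -1.8, 7.9]
width: 46.5
gripper_force: 14.5
```

>>> {"name": "jog_arm", "arguments": {
  "increments": [4.6,0,0,0,0,0,0,4.6,0,0,0,0,0,0,4.6,0,0,0,0,0,0,4.6,0,0,0,0,0,0,4.6,0,0,0,0,0,0,4.6,0,0,0,0,0,0,4.6,0,0,0,0,0,0,4.6,0,0,0,0,0,0]
}}

```text
clock: 27.5
eef_pos: [485.2, -112.1, 24.8]
tool_rot: [3.14, -0.0, -0.0]
force: [-4.0, -2.7, 9.1]
width: 45.9
gripper_force: 14.4
```

```bash
python3 chk.py s11; python3 - <<'E'
from h import *
t=ctrl.get_image("top");s=ctrl.get_image("side");w=ctrl.get_image("wrist")
c=np.zeros((600,800,3),np.uint8);c[:300,:400]=cv2.resize(w[:240,:320],(400,300));c[:300,400:]=cv2.resize(s[330:450,220:380],(400,300));c[300:,:500]=cv2.resize(t[215:305,250:400],(500,300),interpolation=2)
cv2.imwrite("pics/end.png",c[:,:,::-1])
E
```

```text
[] [([305, 234, 5, 5, 20], [307.1, 236.0], ((307.0, 236.0), (4.0, 4.0), 90.0)), ([306, 240, 4, 5, 14], [307.4, 242.2], ((307.4000244140625, 242.20001220703125), (4.472135543823242, 2.683281421661377), 26.56505012512207))]
[142, 155, 182, 189, 193, 190, 181, 170, 170, 170, 170, 171, 167, 153, 130, 120, 122, 122, 122, 116, 106, 102, 123, 142, 144, 147, 148, 147, 147, 147, 146, 142, 139, 139, 139, 140, 142, 143, 143, 142, 142, 168, 188, 167, 156, 159, 145, 152, 155, 155, 153, 151, 153, 154, 155, 154, 155, 153, 149, 138]
```

View pics/end.png

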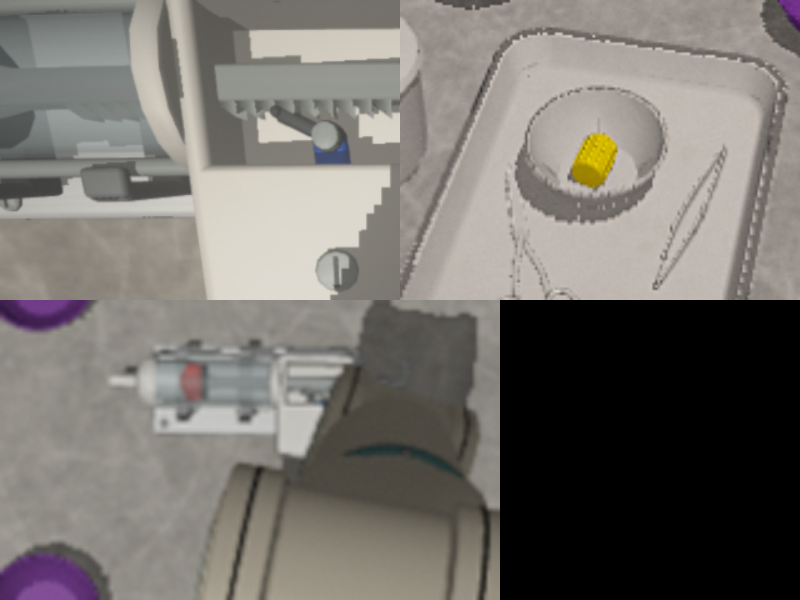

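The plunger touches the red piston, which is at (192,380) in the lower crop. The cap lies in the upright bowl, and the squeeze holds steady at about 14 N. I'm handing in.

```bash
python3 -c "
from cell import ctrl
print(ctrl.finish_job()); s=ctrl.read_state(); print(s['clock'],s['width'],s['gripper_force'])"
```

```text
the job is handed in; nothing more can be done
None
the job is handed in; nothing more can be done
```

The job is handed in at about 28 s of the 64 s allowed: the cap lies in the steel bowl, the plunger is up against the piston, and trigger and handle are held at about 14 N; no verdict was returned.

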